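# Pour the bearing-ball sample into the balance bowl

## Robot

A 6-joint arm with a two-finger parallel gripper is mounted at the origin on the work surface. World frame = base frame: x ahead of the robot, y to its left, z up, the work surface at z = 0. Lengths are in mm, angles in rad, forces in N, time in s.
With the tool pointing down it reaches from about 275 to 825 mm from the base axis. Payload 5.2 kg.
Tool frame: the origin (TCP) lies at the very end of the fingers, on their centre line; the grasp point (between the pads) lies 19 mm behind it; z points along the fingers, y is the line along which they close (so a half turn about z gives the same grasp; the last joint's range is limited). The gripper opens to 93 mm and grips with 3 to 60 N. Pads are 15 mm wide; open, the fingers measure 128 mm over their backs; the gripper's body (75 mm by 188 mm) begins 65 mm behind the grasp point.
Start: joints at [-1.476, 0.259, 1.535, -0, 1.348, -0.203], TCP at [161.401, -525.79, 218.653] pointing down, gripper open.
Joint ranges: [-3.14, 3.14], [-0.91, 2.08], [0.19, 2.58], [-1.22, 4.36], [0.22, 2.71], [-3.12, 3.12]. Speed limits (rad/s): [2.57, 2.57, 3.14, 3.14, 3.14, 3.14].

## Interface

Orientations are given as [roll, pitch, yaw] about the fixed x, y, z axes, in that order (R = Rz(yaw) Ry(pitch) Rx(roll)).
In Python, from bench import robot gives the robot as it stands. The module is installed in compiled form; this text tells all that it offers. Calls block until the motion is done:
- robot.move_ptp(position, orientation): joint-space move of the TCP to a pose.
- robot.move_linear(position, ori=None, speed=150, f_stop=None): straight line of the TCP; ori=None keeps the orientation; speed is the mean speed in mm/s. With f_stop (N) it stops when the force on the tool has changed by that much, and returns True; else False.
- robot.move_j(angles): joint-space move.
- robot.move_gripper(opening): opening from 0.0 (shut) to 1.0 (fully open); the grip force is fixed at half the most; returns when the fingers have stopped.
- robot.sleep(seconds).
- robot.inverse_kinematics(position, orientation): joint angles nearest the present ones, or None.
- robot.get_image(name): name is "scene" or "top" or "wrist"; returns a dict with "img" (400x640x3 uint8, blue, green, red), "fovy" (degrees; the focal length in pixels is half the picture's height over the tangent of half this angle, whatever the lens; pixels are square), "cx", "cy" (the principal point, pixels), "k1" (the pictures are not rectified: a ray, as slopes to the right and down, at radius r is drawn at 1 + k1 r^2 times it, then the intrinsics apply), "eye" and "orientation" of the camera in the world. Camera axes: x right, y down, z forward; pixel columns grow to the right and rows downward; lengths in mm; the calibration is good to about 2 mm. A picture is of the moment at which its call begins. There is no depth.
A pose or a line that the arm cannot do raises robot.MotionError and nothing moves.
- robot.hand_in(): hands the job in; it is judged then, once.
Readings, each from a call of its own:
- robot.current_t(): time.
- robot.current_qpos(): joint angles.
- robot.current_joint_vel(): joint speeds.
- robot.current_joint_efforts(): joint torques, N m.
- robot.current_tcp_pos(): TCP position.
- robot.current_eef_rot(): TCP orientation.
- robot.current_contact_force(): force on the tool from outside, world axes, zero at the start.
- robot.current_ft_torque(): the same for the moment, N m.
- robot.current_gripper_width(): opening from 0.0 (shut) to 1.0 (fully open).
- robot.current_finger_force(): force on a finger pad.
Only numpy, scipy, OpenCV 4.12 (cv2) and the standard library are available. Lean on these libraries where they do the work, as an engineer would, in place of code of your own. Each camera call takes 0.05 s, during which the arm holds its last target. There are 200 camera calls.

## Task

Lift the dust cover off the balance's bowl and lay it flat, knob up, on the bench. Then pour all eight bearing balls from the short steel cup into the bowl and stand the empty cup upright, wholly on the round cork mat. Leave the beaker, jar, bottle and screwdriver where they are.

Things in the scene. Friction and masses are not known exactly. Their poses are not given: they have to be found in the camera images.
- cup: short open steel cup that holds the balls: straight round wall, 60 mm outside diameter, 75 mm high, wall 3 mm, 4 mm floor, about 110 g empty. Origin: centre of its underside; z up towards the mouth
- cover: grey round dust cover lying on the balance's bowl. Plug of 104 mm diameter and 5 mm height below, disc of 132 mm diameter and 5 mm thickness above it, then a black knob on the axis: 16 mm stem from 10 to 24 mm, 26 mm wide head from 26 to 44 mm above the origin. Origin: centre of the plug's underside, z up. The plug sits loosely in the bowl, the disc on its rim. About 120 g
- balance: fixed white bench balance, 210 x 170 mm (its x, y), 60 mm high, keys and display towards its -x; a steel bowl is fixed on it, centred 30 mm towards its +x. Origin: centre of its underside on the bench
- bowl_rim (a point): centre of the bowl's mouth, level with its rim (110 mm above the bench). The bowl is round, 120 mm outside diameter at the rim, wall 3 mm
- bowl_floor (a point): centre of the bowl's inner floor, 41 mm below its rim
- mat: fixed round cork mat on the bench, 100 mm diameter, 6 mm thick. Origin: centre of its underside
- tray: fixed shallow aluminium tray, 130 x 230 mm (its x, y), walls 12 mm high and 3 mm thick, floor 3 mm; cup and beaker stand in it. Origin: centre of its underside
- beaker: bystander: taller, narrower, empty steel beaker, 52 mm diameter, 110 mm high, standing loose in the tray. Origin: centre of its underside
- jar: bystander: loose amber glass jar with black cap, 52 mm diameter, 75 mm high. Origin: centre of its underside
- bottle: bystander: loose white bottle, 58 mm diameter, 150 mm high, standing near the balance. Origin: centre of its underside
- driver: bystander: loose screwdriver lying on the bench, 160 mm long along its x, under 30 mm high. Origin: middle of its length, at the bench
- loupe: bystander: fixed black eye loupe standing on the bench, 36 mm diameter, 45 mm high. Origin: centre of its underside
- slidebox: bystander: fixed wooden slide box, 90 x 120 mm (x, y), 35 mm high. Origin: centre of its underside
- ball0: steel bearing ball, 16 mm diameter, 16.5 g, one of eight alike, in the cup at the start. Origin: its centre
- ball1: steel bearing ball, 16 mm diameter, 16.5 g, one of eight alike, in the cup at the start. Origin: its centre
- ball2: steel bearing ball, 16 mm diameter, 16.5 g, one of eight alike, in the cup at the start. Origin: its centre
- ball3: steel bearing ball, 16 mm diameter, 16.5 g, one of eight alike, in the cup at the start. Origin: its centre
- ball4: steel bearing ball, 16 mm diameter, 16.5 g, one of eight alike, in the cup at the start. Origin: its centre
- ball5: steel bearing ball, 16 mm diameter, 16.5 g, one of eight alike, in the cup at the start. Origin: its centre
- ball6: steel bearing ball, 16 mm diameter, 16.5 g, one of eight alike, in the cup at the start. Origin: its centre
- ball7: steel bearing ball, 16 mm diameter, 16.5 g, one of eight alike, in the cup at the start. Origin: its centre
Mind the look-alikes: they are no part of the job. What is shaped like the cup but blue, red or turquoise is not meant.

How it is judged (in metres and radians):
On the way, in this order (a step that is already met when the one before it is completed fails the run):
1. the cover lies flat on the bench, knob up, let go (height (world z) of cover below 0.005 m and angle between cover's own z axis and vertical below 0.1 rad and linear speed of cover below 0.03 m/s and contact force between the fingers and cover below 0.1 N), for 0.2 s.
2. the cup is held tipped over the bowl (angle between cup's own z axis and vertical above 1.2 rad and height (world z) of cup above 0.11 m and horizontal distance between cup and bowl_rim below 0.15 m and contact force between the fingers and cup above 0.5 N), for 0.1 s.
3. all eight balls are in the bowl (horizontal distance between each of ball0, ball1, ball2, ball3, ball4, ball5, ball6, ball7 and bowl_floor below 0.056 m and z of ball0 in the frame of bowl_floor between 0 and 0.042 m and z of ball1 in the frame of bowl_floor between 0 and 0.042 m and z of ball2 in the frame of bowl_floor between 0 and 0.042 m and z of ball3 in the frame of bowl_floor between 0 and 0.042 m and z of ball4 in the frame of bowl_floor between 0 and 0.042 m and z of ball5 in the frame of bowl_floor between 0 and 0.042 m and z of ball6 in the frame of bowl_floor between 0 and 0.042 m and z of ball7 in the frame of bowl_floor between 0 and 0.042 m), for 0.2 s.
At the end, for the whole second after the job is handed in: all eight balls lie inside the bowl; the cup stands upright (within 0.1 rad) on the cork mat, its axis within 24 mm of the mat's centre; the cover lies flat, knob up (within 0.1 rad), on the bench; cup and cover at rest (all of step 3 and horizontal distance between cup and mat below 0.024 m and angle between each of cup, cover's own z axis and vertical below 0.1 rad and height (world z) of cup between 0.003 and 0.01 m and linear speed of each of cup, cover below 0.03 m/s and height (world z) of cover below 0.005 m); the robot touches nothing.
It fails at once if the beaker is moved more than 20 mm or tipped (distance of beaker from where it was at the start of the episode above 0.02 m or angle between beaker's own z axis and vertical above 0.3 rad).
It fails at once if the jar is moved more than 20 mm or tipped (distance of jar from where it was at the start of the episode above 0.02 m or angle between jar's own z axis and vertical above 0.3 rad).
It fails at once if the bottle is moved more than 20 mm or tipped (distance of bottle from where it was at the start of the episode above 0.02 m or angle between bottle's own z axis and vertical above 0.3 rad).
It fails at once if the screwdriver is moved more than 20 mm (distance of driver from where it was at the start of the episode above 0.02 m).
It also fails if it takes over 72 s, if anything falls off the work surface, if the arm or the gripper's body presses on something with over 40 N, if the wrist force passes 120 N, or if a joint passes its speed limit or range.

## Working session

There is one attempt and no reset: what is moved stays moved. The work goes in short steps, each a Python script; the robot and the scene stay as the last script left them, time stands still between calls to the robot, and variables do not carry over. Pictures are saved under pics/ and viewed, at most 11 in all, crops included, and the job is handed in when it is done.

```bash
mkdir -p pics
cat > h.py <<'E'
import numpy as np, cv2
from scipy.spatial.transform import Rotation as R
from bench import robot
def cam(n,save=None):
    d=robot.get_image(n)
    if save: cv2.imwrite('pics/'+save,d['img'])
    return d
def rot(o):
    o=np.array(o,float)
    return o if o.shape==(3,3) else R.from_euler('xyz',o).as_matrix()
def par(d): return {k:(np.array(v).tolist()) for k,v in d.items() if k!='img'}
def ray(d,u,v):
    f=200/np.tan(np.radians(d['fovy'])/2)
    K=np.array([[f,0,d['cx']],[0,f,d['cy']],[0,0,1.]])
    p=cv2.undistortPoints(np.array([[[u,v]]],float),K,np.array([d['k1'],0,0,0.]))[0,0]
    # exact inverse by iteration
    q=np.array([(u-d['cx'])/f,(v-d['cy'])/f]);p=q.copy()
    for _ in range(50): p=q/(1+d['k1']*(p@p))
    return rot(d['orientation'])@np.array([p[0],p[1],1])
def at(d,u,v,z):
    r=ray(d,u,v);e=np.array(d['eye']);return (e+r*(z-e[2])/r[2]).round(1)
def proj(d,P):
    f=200/np.tan(np.radians(d['fovy'])/2)
    c=rot(d['orientation']).T@(np.array(P,float)-np.array(d['eye']));s=c[:2]/c[2]
    return (s*(1+d['k1']*(s@s))*f+[d['cx'],d['cy']]).round(1)
E
python3 - <<'E'
from h import *
import json
for n in('top','scene'):
    d=cam(n,n+'0.png');p=par(d);print(p);json.dump(p,open(n+'.json','w'))
    cv2.imwrite(f'pics/{n}0b.png',cv2.resize(d['img'],(800,500),interpolation=cv2.INTER_CUBIC))
print(robot.current_eef_rot(),robot.current_t())
E
```

```text
{'fovy': 46.36399693313853, 'cx': 323.9428325285658, 'cy': 205.2488556353613, 'k1': -0.12644767777806246, 'eye': [427.6836002368844, -51.98739731178958, 1657.1302986012217], 'orientation': [-3.048947001399105, -0.011088566355483387, -1.596254935224822]}
{'fovy': 42.33245592447374, 'cx': 315.49196460175835, 'cy': 197.62327492285579, 'k1': 0.00973889753061643, 'eye': [1319.2302113872863, 146.4605333415454, 1155.1471655666471], 'orientation': [-2.4967665416123457, 0.009688248059048554, 1.8334420836151133]}
[-3.14001452e+00 -3.22839374e-04  2.97794397e-01] 0.1
```

View pics/top0b.png

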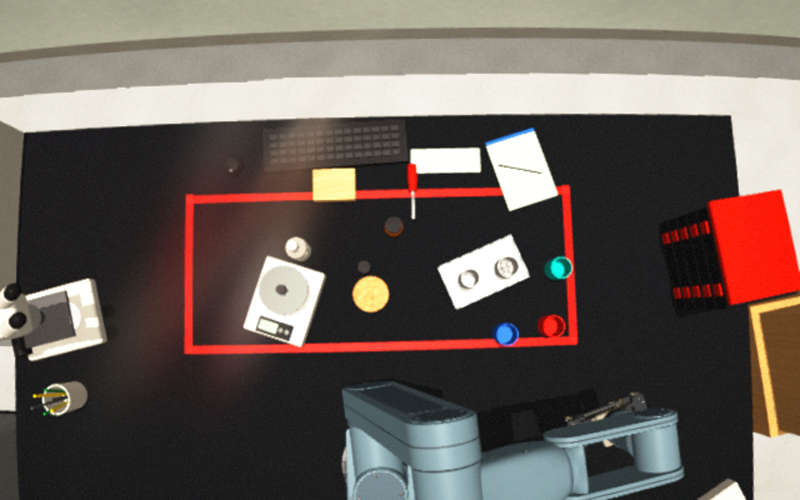

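View pics/scene0b.png

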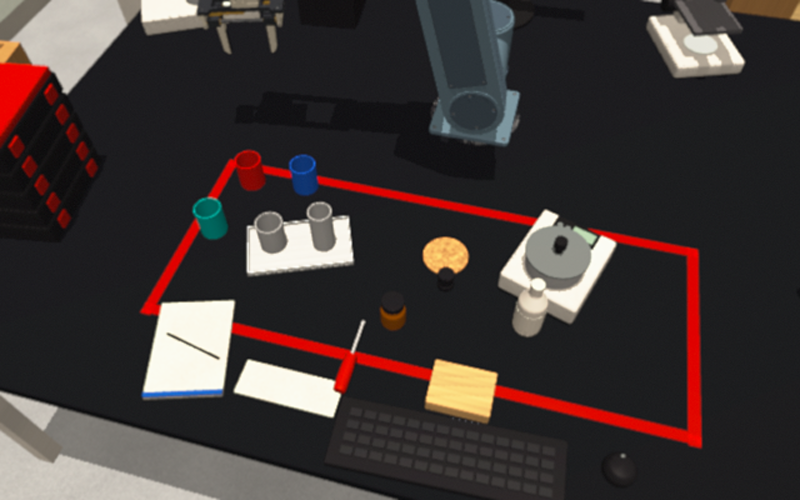

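The top picture shows (800-px scale) these candidates for the cup: steel in the tray at (506,267) and (468,279), blue (506,334), red (551,326) and turquoise (559,268). The coloured ones are out. In the scene view the left steel vessel (270,232) is shorter and wider, so it is probably the cup. The cover is on the balance at (281,289), the mat at (371,294), the bottle at (297,247) and the jar at (394,227). I'll check with close crops.

Run:
```python
import cv2,numpy as np
a=cv2.imread('pics/top0.png')
c=lambda u,v,w,h,s:cv2.resize(a[v:v+h,u:u+w],None,fx=s,fy=s,interpolation=cv2.INTER_CUBIC)
A=c(190,185,130,100,6)   # 780x600
B=c(345,180,110,75,7)
cv2.imwrite('pics/cA.png',A);cv2.imwrite('pics/cB.png',B)
```

```text
(no output)
```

View pics/cA.png

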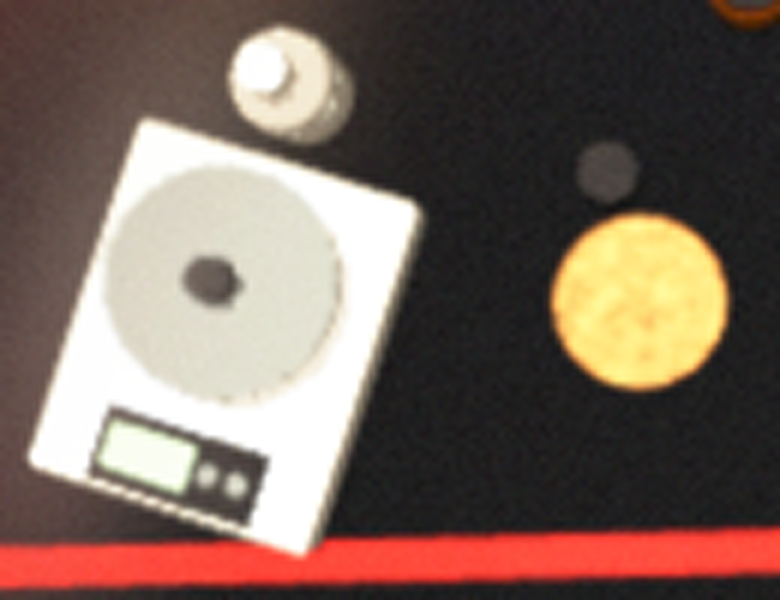

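View pics/cB.png

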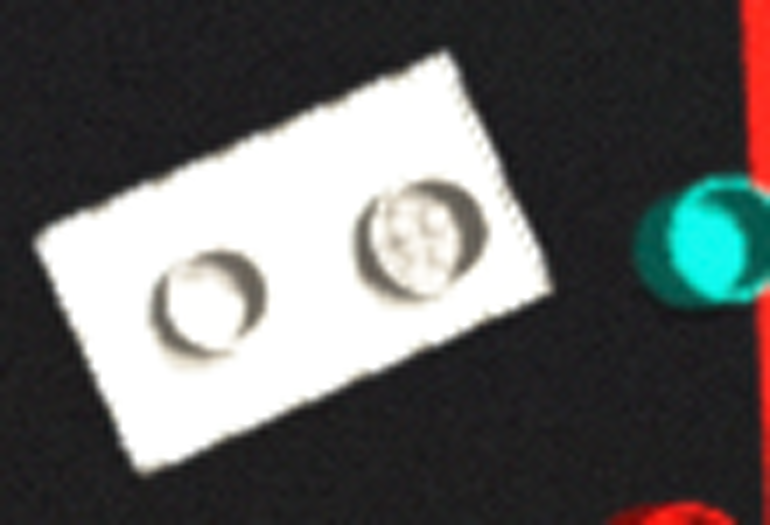

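Crop A: disc centre (223,284), knob (211,281), mat centre (640,301), loupe (608,172), bottle cap (261,72). Crop B: the vessel with balls, i.e. the cup, has its rim centred at about (424,240). The empty beaker is at about (212,300). The choice is confirmed.

Run:
```python
import json
from h import *
d=json.load(open('top.json'))
A=lambda n,u,v,z:print(n,at(d,190+u/6-.4,185+v/6-.4,z))
B=lambda n,u,v,z:print(n,at(d,345+u/7-.4,180+v/7-.4,z))
A('disc',223,284,115);A('knob',208,281,149);A('mat',640,301,6);A('loupe',608,172,45);A('bottle cap',261,72,150);A('jar',750,-5,75)
for p in[(148,118),(422,207),(312,553),(30,460)]:A('balcorner',*p,60)
B('cup',424,240,78);B('beaker',214,300,113)
for p in[(447,50),(552,290),(142,472),(35,240)]:B('tray',*p,12)
T=lambda n,u,v,z:print(n,at(d,u*.8,v*.8,z))
T('jar',394,225,75);T('red',551,326,75);T('blue',506,334,75);T('turq',559,268,75);T('drv tip',413,218,5);T('drv end',412,165,15);T('slidebox',334,184,35)
print('scene cup/beaker rim: ')
s=json.load(open('scene.json'))
for n,u,v,z in[('cup',269,220,78),('beaker',320,211,113),('knob',561,241,149),('mat',445,256,6),('disc',559,255,115)]:print(n,at(s,u*.8,v*.8,z))
```

```text
disc [489.7 251.2 115. ]
knob [490.1 252.7 149. ]
mat [478.3  26.2   6. ]
loupe [551.9  41.3  45. ]
bottle cap [602.7 222.7 150. ]
jar [648.7 -43.2  75. ]
balcorner [588.2 304.8  60. ]
balcorner [533.3 147.1  60. ]
balcorner [338.1 212.9  60. ]
balcorner [393.7 374.5  60. ]
cup [ 537.6 -349.4   78. ]
beaker [ 509.2 -241.3  113. ]
tray [ 639.1 -377.8   12. ]
tray [ 515.  -426.5   12. ]
tray [ 428.9 -214.4   12. ]
tray [ 547.2 -164.    12. ]
jar [661.6 -45.6  75. ]
red [ 374.4 -466.6   75. ]
blue [ 356.8 -341.8   75. ]
turq [ 532.3 -496.    75. ]
drv tip [ 690.9 -100.1    5. ]
drv end [ 843.7 -101.1   15. ]
slidebox [789.  121.7  35. ]
scene cup/beaker rim: 
cup [ 537.5 -354.9   78. ]
beaker [ 512.7 -243.4  113. ]
knob [494.4 252.2 149. ]
mat [483.2  25.6   6. ]
disc [502.8 255.8 115. ]
```

Run:
```python
from h import *
robot.move_ptp([440,240,300],[np.pi,0,0])
d=cam('wrist','w1.png')
print(par(d),proj(d,[490,252,149]),proj(d,[490,252,115]),robot.current_t())
# IK study, cup
def ori(az,al): # tool z = forward-down by al below horizontal
    u=np.array([np.cos(az),np.sin(az),0]);z=u*np.cos(al)+np.array([0,0,-np.sin(al)])
    y=np.cross([0,0,1],u); 
    return np.column_stack([np.cross(y,z),y,z])
for al in(.5,.8,1.05):
  for az in(-.6,-.3,0,.2,.4):
    for fl in(0,np.pi):
      M=ori(az,al)@R.from_euler('z',fl).as_matrix()
      p=np.array([538,-351,45])+19*M[:,2]
      q=robot.inverse_kinematics(p.tolist(),R.from_matrix(M).as_euler('xyz').tolist())
      print(al,az,round(fl,1),None if q is None else np.round(q,2))
```

```text
{'fovy': 67.77712193444967, 'cx': 322.2504266303337, 'cy': 200.0914866737424, 'k1': -0.015417575124156903, 'eye': [506.0792908943539, 239.8876546141858, 465.7011523494292], 'orientation': [2.895307767092204, 8.519600053591425e-05, -1.5717839519551011]} [310.7 141.2] [311.8 139.6] 3.0333
0.5 -0.6 0 [-0.89  0.67  2.36  2.83  0.96  1.61]
0.5 -0.6 3.1 [-0.89  0.67  2.36  2.83  0.96 -1.53]
0.5 -0.3 0 [-1.13  0.67  2.31  2.24  0.96  1.72]
0.5 -0.3 3.1 [-1.13  0.67  2.31  2.24  0.96 -1.42]
0.5 0 0 [-1.25  0.68  2.16  1.71  1.    1.91]
0.5 0 3.1 [-1.25  0.68  2.16  1.71  1.   -1.23]
0.5 0.2 0 [-1.28  0.71  2.02  1.44  1.08  2.04]
0.5 0.2 3.1 [-1.28  0.71  2.02  1.44  1.08 -1.11]
0.5 0.4 0 [-1.28  0.75  1.87  1.22  1.19  2.13]
0.5 0.4 3.1 [-1.28  0.75  1.87  1.22  1.19 -1.01]
0.8 -0.6 0 [-0.85  0.46  2.19  2.57  0.32  1.94]
0.8 -0.6 3.1 [-0.85  0.46  2.19  2.57  0.32 -1.2 ]
0.8 -0.3 0 [-1.01  0.48  2.16  1.82  0.49  2.31]
0.8 -0.3 3.1 [-1.01  0.48  2.16  1.82  0.49 -0.83]
0.8 0 0 [-1.11  0.52  2.05  1.37  0.69  2.43]
0.8 0 3.1 [-1.11  0.52  2.05  1.37  0.69 -0.71]
0.8 0.2 0 [-1.15  0.56  1.95  1.16  0.84  2.46]
0.8 0.2 3.1 [-1.15  0.56  1.95  1.16  0.84 -0.68]
0.8 0.4 0 [-1.16  0.61  1.83  0.99  0.98  2.45]
0.8 0.4 3.1 [-1.16  0.61  1.83  0.99  0.98 -0.69]
1.05 -0.6 0 [-0.81  0.43  2.    0.47  0.23 -2.21]
1.05 -0.6 3.1 [-0.81  0.43  2.    0.47  0.23  0.93]
1.05 -0.3 0 [-0.91  0.44  1.98  0.81  0.4  -2.89]
1.05 -0.3 3.1 [-0.91  0.44  1.98  0.81  0.4   0.26]
1.05 0 0 [-0.99  0.47  1.91  0.81  0.61  3.09]
1.05 0 3.1 [-0.99  0.47  1.91  0.81  0.61 -0.05]
1.05 0.2 0 [-1.02  0.51  1.84  0.75  0.75  2.94]
1.05 0.2 3.1 [-1.02  0.51  1.84  0.75  0.75 -0.2 ]
1.05 0.4 0 [-1.03  0.55  1.76  0.69  0.88  2.82]
1.05 0.4 3.1 [-1.03  0.55  1.76  0.69  0.88 -0.32]
```

View pics/w1.png

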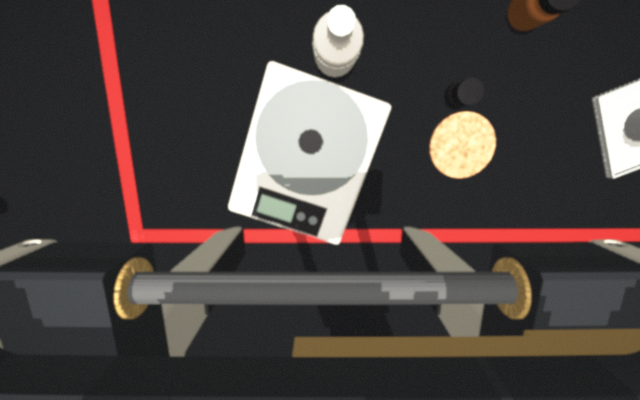

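The wrist view shows the knob at (311,141), where my estimate projects to (310.7,141.2). The mat is at (463,145). I'll take the cover to (420,-100).

Run:
```python
from h import *
D=[np.pi,0,0]
robot.move_linear([490,252,200],D,speed=250)
print(robot.move_linear([490,252,121],speed=120,f_stop=15))
robot.move_gripper(0.0); print('w',robot.current_gripper_width(),robot.current_finger_force())
robot.move_linear([490,252,230],speed=150)
print('w',robot.current_gripper_width(),robot.current_contact_force())
robot.move_ptp([420,-100,200],D)
robot.move_linear([420,-100,40],speed=150)
print(robot.move_linear([420,-100,14],speed=40,f_stop=4),robot.current_tcp_pos())
robot.move_gripper(0.8)
robot.move_linear([420,-100,150],speed=150)
robot.sleep(.3)
d=cam('wrist','w2.png');print(robot.current_t())
cv2.imwrite('pics/w2b.png',d['img'])
cam('scene','s2.png')
```

```text
False
w 0.27511195956895673 29.99990814132616
w 0.2721584211481833 [ 0.15542911 -0.00209142 -1.70440353]
True [419.62932335 -99.86331647  15.47601978]
11.8667
```

Run:
```python
import cv2,numpy as np
a=cv2.imread('pics/s2.png')[90:290,120:520];b=cv2.imread('pics/w2.png')
cv2.imwrite('pics/m2.png',np.vstack([cv2.resize(a,(600,300)),cv2.resize(b[:320],(600,300))]))
```

```text
(no output)
```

View pics/m2.png

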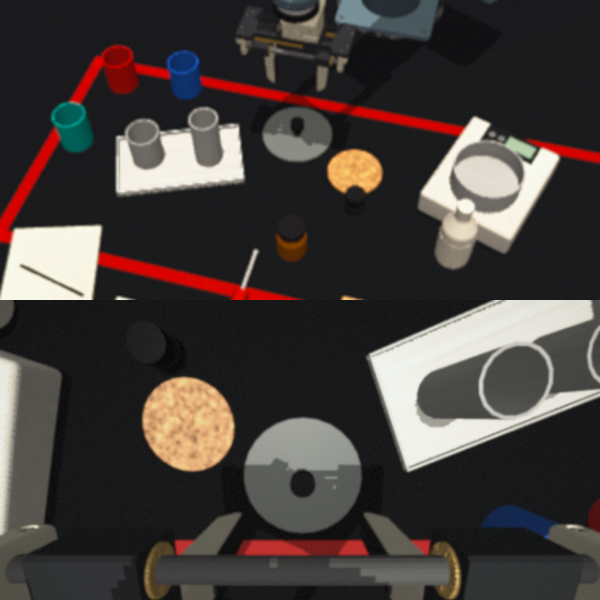

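The cover lies flat on the bench between tray and mat, with its knob up and not touching the mat, and the bowl is open. Next I'll search for a pour configuration.

```bash
cat >> h.py <<'E'
def ori(az,al):
    u=np.array([np.cos(az),np.sin(az),0]);z=u*np.cos(al)+np.array([0,0,-np.sin(al)])
    y=np.cross([0,0,1],u);M=np.column_stack([np.cross(y,z),y,z])
    return M@np.diag([-1,-1,1])
E=lambda M:R.from_matrix(M).as_euler('xyz').tolist()
GH=42; AL=0.8
def tool(cup,Rc,psi): # cup origin, cup rot, spin -> tcp, rot
    M=Rc@ori(psi,AL)
    return np.array(cup)+Rc@[0,0,GH]+19*M[:,2],M
BOWL=np.array([491,251,110.])
def pour(th,phi,psi,back=15,h=25):
    n=np.array([np.cos(phi),np.sin(phi),0])
    Rc=R.from_rotvec(th*np.array([-n[1],n[0],0])).as_matrix()
    L=BOWL-back*n+[0,0,h]
    cup=L-Rc@(30*n+[0,0,75])
    return (*tool(cup,Rc,psi),cup,Rc)
E
cat > s.py <<'E'
from h import *
import itertools
C=np.array([[x,y,z] for x in(-38,38) for y in(-94,94) for z in(-84,-190)]+[[80,y,z] for y in(-30,30) for z in(-150,-190)])
ths=[2.0,1.5,1.0,.5,0]
out=[]
for phi in np.arange(-3,3.2,.3):
  for psi in np.arange(-3,3.2,.3):
    qs=[];mz=[]
    for th in ths:
      p,M,c,_=pour(th,phi,psi)
      P=p+C@M.T
      mz.append(P[:,2].min())
      if mz[-1]<130: break
      bd=np.hypot(*(P[:,:2]-[603,223]).T).min()
      q=robot.inverse_kinematics(p.tolist(),E(M))
      if q is None: break
      qs.append(q)
    else:
      dq=np.abs(np.diff(qs,axis=0)).max()
      out.append((dq,min(mz),mz[0],phi,psi,np.round(qs[0],2),np.round(qs[-1],2)))
out.sort(key=lambda o:o[0])
print(len(out))
for o in out[:25]: print(*[np.round(x,2) for x in o])
E
python3 s.py
```

```text
0
```

```bash
sed -i 's/^ths=.*/ths=[1.9,1.55,1.2,.6,0]/; s/pour(th,phi,psi)$/pour(th,phi,psi,h=25+60*max(0,1.4-th))/; s/mz\[-1\]<130/mz[-1]<112/' s.py
sed -i 's/    else:/    reach[len(qs)]=reach.get(len(qs),0)+1\n    if len(qs)==5:/; s/^out=\[\]/out=[];reach={}/; s/^print(len(out))/print(len(out),reach)/' s.py; python3 s.py
```

```text
75 {1: 13, 0: 347, 5: 75, 3: 1, 4: 5}
0.44 114.28 114.28 1.8 2.4 [ 0.62  0.93  1.14 -0.82  2.05  0.24] [-0.1   0.61  1.37  0.44  1.8  -0.97]
0.48 114.28 114.28 2.1 2.7 [ 0.7   0.85  1.33 -0.95  1.84  0.19] [-0.    0.71  1.19  0.32  1.95 -1.12]
0.5 114.28 114.28 1.5 2.1 [ 0.53  1.    1.   -0.67  2.23  0.33] [-0.19  0.5   1.57  0.55  1.63 -0.84]
0.51 140.43 140.43 1.8 2.1 [ 0.67  0.82  1.3  -0.85  1.85  0.49] [-0.18  0.52  1.54  0.56  1.64 -0.83]
0.53 140.43 140.43 2.1 2.4 [ 0.74  0.73  1.49 -0.99  1.63  0.45] [-0.09  0.63  1.33  0.45  1.81 -0.96]
0.53 114.28 114.28 2.4 3.0 [ 0.77  0.76  1.53 -1.09  1.62  0.2 ] [ 0.1   0.79  1.02  0.19  2.07 -1.3 ]
0.55 140.43 140.43 2.4 2.7 [ 0.78  0.64  1.7  -1.15  1.41  0.46] [ 0.01  0.73  1.15  0.33  1.96 -1.1 ]
0.56 140.43 140.43 1.5 1.8 [ 0.59  0.9   1.13 -0.71  2.05  0.57] [-0.26  0.39  1.74  0.67  1.46 -0.72]
0.61 114.28 114.28 1.2 1.8 [ 0.43  1.04  0.9  -0.48  2.38  0.5 ] [-0.26  0.37  1.78  0.67  1.45 -0.73]
0.62 157.72 157.72 1.8 1.8 [ 0.72  0.73  1.47 -0.93  1.67  0.77] [-0.25  0.41  1.71  0.67  1.47 -0.71]
0.64 157.72 157.72 2.1 2.1 [ 0.77
[... 788 characters left out ...]
 114.28 114.28 -0.0 0.6 [0.   0.9  1.2  0.51 2.19 1.43] [ 0.01 -0.08  2.34  1.14  0.44  0.03]
0.85 140.43 140.43 0.9 1.2 [ 0.4   0.99  0.94 -0.35  2.33  0.9 ] [-0.33  0.13  2.13  0.91  1.07 -0.49]
0.85 157.72 157.72 1.2 1.2 [ 0.57  0.89  1.13 -0.65  2.07  0.92] [-0.33  0.15  2.11  0.91  1.08 -0.49]
0.87 114.28 114.28 0.3 0.9 [0.11 0.98 1.04 0.32 2.34 1.27] [-0.22 -0.01  2.28  1.06  0.8  -0.29]
0.97 140.43 140.43 0.6 0.9 [ 0.3   0.99  0.93 -0.1   2.38  1.16] [-0.25 -0.    2.28  1.05  0.83 -0.31]
0.99 140.43 140.43 0.3 -0.0 [ 0.37  0.99  0.93 -0.21  2.37  1.67] [ 0.5   0.01  2.26 -1.14  0.37  3.05]
1.01 140.43 140.43 0.3 0.6 [0.19 0.96 0.99 0.15 2.34 1.41] [-0.04 -0.08  2.35  1.13  0.48 -0.01]
```

Run:
```python
from h import *
robot.move_linear([420,-100,240],speed=200)
cup=np.array([537.5,-351,3]);p,M=tool(cup,np.eye(3),.3)
pre=p-140*M[:,2]
robot.move_gripper(1.0)
robot.move_ptp(pre.tolist(),E(M))
d=cam('wrist','w3.png')
im=d['img'].copy()
for c,r,z in((cup,30,78),(cup,27,78),((511,-242,0),26,113)):
    for t in np.arange(0,6.28,.2):
        u=proj(d,[c[0]+r*np.cos(t),c[1]+r*np.sin(t),z]);cv2.circle(im,(int(u[0]),int(u[1])),1,(0,0,255),-1)
cv2.imwrite('pics/w3b.png',im);print(robot.current_t(),robot.current_qpos())
```

```text
14.5833 [-1.35260334  0.38514264  1.88961209  0.8709887   1.13715627 -0.57887744]
```

View pics/w3b.png

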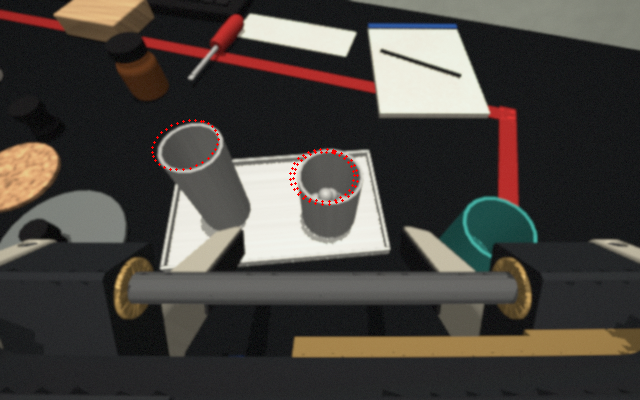

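The overlay on the cup rim sits about 3.5 px left of the real rim, centred at (329,176), so I'll shift the cup estimate about 4 mm to (538.6,-354.5) and grasp.

Run:
```python
from h import *
cup=np.array([538.6,-354.5,3]);p,M=tool(cup,np.eye(3),.3)
robot.move_linear((p-100*M[:,2]).tolist(),E(M),speed=150)
print(robot.move_linear(p.tolist(),E(M),speed=100,f_stop=12),robot.current_tcp_pos()-p)
robot.move_gripper(0.0); print('w',robot.current_gripper_width()*93,robot.current_finger_force())
robot.move_linear((p+[0,0,40]).tolist(),speed=80)
robot.move_linear((p+[0,0,200]).tolist(),speed=200)
print('F',robot.current_contact_force(),robot.current_gripper_width()*93)
d=cam('scene','s3.png')
t,Mt,c,_=pour(0,1.8,1.8,h=110);print('cup0',c)
try: robot.move_linear(t.tolist(),E(Mt),speed=200)
except robot.MotionError as e: print('lin failed',e)
print(robot.current_t(),robot.current_qpos())
a=cam('scene','s4.png')['img'];b=cam('wrist','w4.png')['img']
cv2.imwrite('pics/m4.png',np.vstack([cv2.resize(d['img'][90:290,120:520],(560,280)),cv2.resize(a[60:300,160:560],(560,320))]))
```

```text
False [-0.03741914 -0.45278228  0.38610001]
w 60.0453281077322 29.999316288158298
F [-0.05527089 -0.39099238 -3.33133183] 60.14701596023041
cup0 [501.22409426 207.17685661 145.        ]
21.4667 [-0.25300228  0.4133274   1.70914267  0.66958723  1.46921359 -0.70938738]
```

View pics/m4.png

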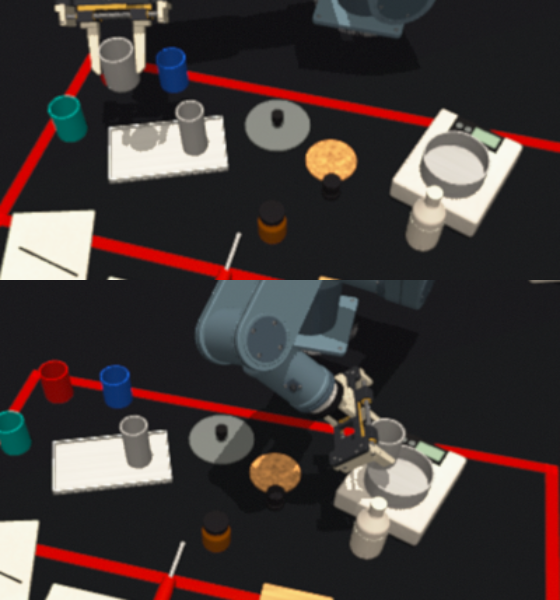

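The cup is lifted upright and now stands beside the open bowl, with nothing else disturbed. Pouring now.

Run:
```python
from h import *
def go(th,sp,h=None):
    t,M,c,_=pour(th,1.8,1.8,h=h if h else 25+60*max(0,1.4-th))
    robot.move_linear(t.tolist(),E(M),speed=sp)
for th,sp in[(.3,90),(.6,90),(.9,90),(1.1,80),(1.25,60),(1.4,40),(1.5,35),(1.6,35),(1.7,35),(1.8,40),(1.95,40)]: go(th,sp)
robot.sleep(.7)
print(robot.current_t(),robot.current_contact_force(),robot.current_gripper_width()*93)
a=cam('scene','s5.png')['img'];b=cam('top','t5.png')['img']
cv2.imwrite('pics/m5.png',np.vstack([cv2.resize(a[110:250,330:530],(400,280)),cv2.resize(b[180:280,180:320],(400,286))]))
```

```text
26.05 [ 0.47399982  0.25913543 -1.28659996] 59.891101309561684
```

View pics/m5.png

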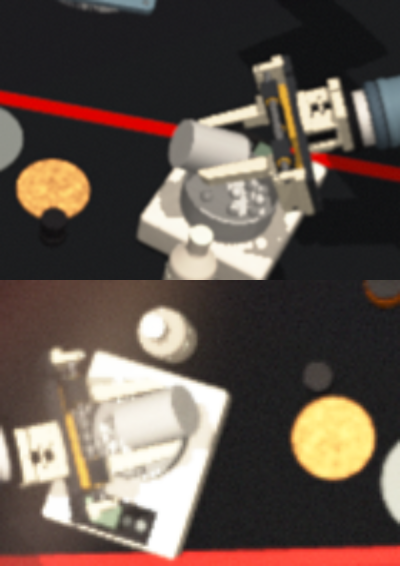

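Balls can be seen in the bowl, and the cup looks empty. There is a pale spot on the balance near scene-crop (262,243), which I'll check once the view is clear. Going upright and onto the mat.

Run:
```python
from h import *
for th,sp in[(1.5,120),(1.0,120),(.5,120),(0,120)]:
    t,M,c,_=pour(th,1.8,1.8,h=110 if th==0 else 25+60*max(0,1.4-th));robot.move_linear(t.tolist(),E(M),speed=sp)
p,M=tool([480,26,6],np.eye(3),.4)
robot.move_linear((p+[0,0,120]).tolist(),E(M),speed=180)
print(robot.current_t(),robot.current_contact_force())
a=cam('scene','s6.png')['img'];b=cam('top','t6.png')['img']
cv2.imwrite('pics/m6.png',np.vstack([cv2.resize(a[100:280,310:550],(440,330),interpolation=2),cv2.resize(b[190:275,190:310],(380,270),interpolation=2)[:, :].copy() if 0 else cv2.resize(b[190:262,190:310],(440,264),interpolation=2)]))
```

```text
30.25 [ 0.53639982 -0.33501122 -1.60559238]
```

View pics/m6.png

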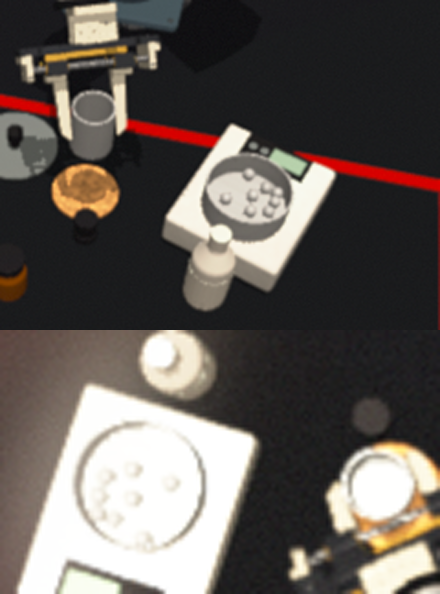

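In the scene crop I count eight balls in the bowl, at (249,174), (225,198), (253,197), (251,210), (265,188), (278,192), (275,201) and (268,211). The pale spot is gone from the balance, and the empty cup is upright in the gripper. Placing it now.

Run:
```python
from h import *
p,M=tool([480,26,6],np.eye(3),.4)
robot.move_linear((p+[0,0,10]).tolist(),speed=120)
print(robot.move_linear((p-[0,0,4]).tolist(),speed=20,f_stop=4),robot.current_tcp_pos()-p)
robot.move_gripper(1.0)
robot.move_linear((robot.current_tcp_pos()-130*M[:,2]).tolist(),speed=120)
robot.move_linear((robot.current_tcp_pos()+[-40,-60,80]).tolist(),speed=200)
robot.sleep(.3);print(robot.current_t())
a=cam('scene','s7.png')['img'];b=cam('top','t7.png')['img']
cv2.imwrite('pics/m7.png',np.hstack([cv2.resize(a[100:260,200:400],(400,320),interpolation=2),cv2.resize(b[180:280,230:350],(384,320),interpolation=2)]))
```

```text
True [ 0.43045946 -0.06486836  0.19220057]
34.9
```

View pics/m7.png

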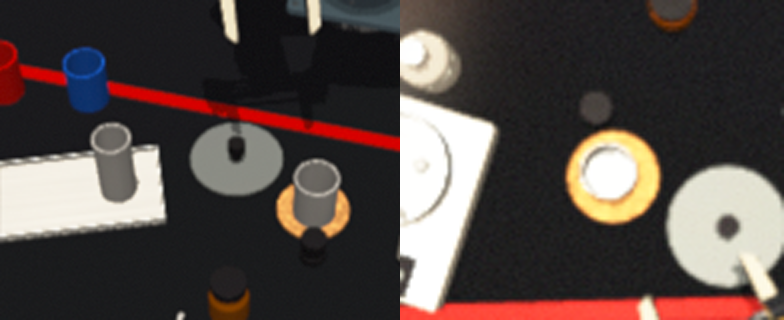

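The cup stands upright, centred on the mat: its rim is at (609,172) and the mat at (613,176). The cover lies flat, and the gripper is clear and touching nothing. Handing in.

```bash
python3 -c "
from h import *
print(robot.hand_in())"
```

```text
the job is handed in; nothing more can be done
None
```

I handed the job in at about 35 s: the cover lies flat, knob up, on the bench, I counted all eight balls in the bowl, the empty cup stands upright on the mat, and I saw no bystander disturbed (the hand-in returned no verdict).

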